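# Close the brush-washing pot

## Robot

A 6-joint arm with a two-finger parallel gripper is mounted at the origin on the work surface. World frame = base frame: x ahead of the robot, y to its left, z up, the work surface at z = 0. Lengths are in m, angles in rad, forces in N, time in s.
With the tool pointing down it reaches from about 0.425 to 1.125 m from the base axis. Payload 14.9 kg.
Tool frame: the origin (TCP) lies at the very end of the fingers, on their centre line; the grasp point (between the pads) lies 19 mm behind it; z points along the fingers, y is the line along which they close (so a half turn about z gives the same grasp; the last joint's range is limited). The gripper opens to 91 mm and grips with 3 to 60 N. Pads are 32 mm wide; open, the fingers measure 118 mm over their backs; the gripper's body (76 mm by 178 mm) begins 60 mm behind the grasp point.
Start: joints at [1.261, 0.379, 1.734, -0, 1.028, -0.033], TCP at [0.191, 0.673, 0.214] pointing down, gripper open.
Joint ranges: [-2.77, 2.77], [-0.74, 2.19], [0, 2.66], [-1.06, 4.2], [0.31, 2.87], [-3.08, 3.08]. Speed limits (rad/s): [1.89, 1.89, 2.39, 3.14, 3.14, 3.14].

## Interface

Orientations are given as a unit quaternion [x, y, z, w].
In Python, from plant import robot gives the robot as it stands.
- The arm moves only by the shell command python3 -m creep 'ROWS' [OPENING]. ROWS is a JSON object of lists of equal length, an entry for each row: "translation": the shift along the tool's x, y, z each as a share of 20 mm, from -1 to 1, a list of three; "delta_rot": the turn, a rotation vector about the tool's x, y, z each as a share of 8 degrees, from -1 to 1, a list of three. A call has 1 to 20 rows; each row shifts and turns the commanded pose from where the row before left it, along the tool's axes as they then stand; what a row does not reach is not made up. A row lasts 1/10 s, in which the tool goes at most 50 mm and 8.59 degrees, less where a joint would pass 70% of its speed; a pose out of reach is approached as far as the arm can. A call with a number of a shift or a turn outside -1 to 1 is refused whole. A call with a gripper value outside its range is refused whole. OPENING is the gripper's target within -1 to 1 (fully open at 1, half-way at 0, shut at -1), set as the call begins (- or left out, the last holds). The fingers move at their own pace and stop on an object; the grip force is fixed at half the most. Time passes only in rows, so rows that do not move let the fingers close. It gives the time, the measured TCP pose, the force, the opening and the grip force at its end, in the units of the state.
- robot.observe(): the state, without advancing time (a new reading comes with each control period).
- robot.capture(name): name is "side" or "top"; returns (picture, depth): 400x640x3 uint8, red, green, blue; 400x640 float32, m along the optical axis (not along the pixel's ray), 0 where there is no reading.
- robot.camera_params(name): a dict with "fov_y" (degrees; the focal length in pixels is half the picture's height over the tangent of half this angle, whatever the lens; pixels are square), "cx", "cy" (the principal point, pixels), "distortion" ([k1, k2, p1, p2, k3] as OpenCV has them; the pictures are not rectified), "xyz" and "orientation" of the camera in the world. Camera axes: x right, y down, z forward; pixel columns grow to the right and rows downward; lengths in m; the calibration is good to about 2 mm. A picture is of the moment at which its call begins. camera_params takes no time and is no camera call.
- robot.job_done(): hands the job in; it is judged then, once.
Trained networks look in the newest picture that a camera, given by its name, has taken for a name from the list of things; names that differ only in an ending like _2 or _b are one class to them, and where a whole thing is asked for, a point or a joint stands for the part that bears it (a point fixed in the world has none). Each returns a list of dicts, best first, with "p" (0 to 1); they miss things now and then, are a little off and sometimes report something else, mostly with a low value. They report only what shows in the picture. A call takes as long as a camera call. They do not tell look-alikes from the thing itself.
- robot.look_for(query, camera): "pixel" ([column, row] in pixels, amid what is visible of it).
- robot.pinpoint(query, camera): "pixel" ([column, row] in pixels: a listed point, or the origin of a listed thing).
The state is a dict: "t": time; "qpos": joint angles; "qvel": joint speeds; "effort": joint torques, N m; "eef_pos": TCP position; "orientation": TCP orientation; "ft_force": force on the tool from outside, world axes, zero at the start; "torque": the same for the moment, N m; "gripper_width": opening from 0.0 (shut) to 1.0 (fully open); "grip_force": force on a finger pad.
Only numpy, scipy, OpenCV 4.12 (cv2) and the standard library are available. Lean on these libraries where they do the work, as an engineer would, in place of code of your own. Each camera call takes 0.05 s, during which the arm holds its last target. There are 200 camera calls.

## Task

Put the brush-washing pot away closed: set the lid that fits it down gently on the rim, not dropped, so that it sits fully home and level, then swing the pot's wire bail over the lid until its bar rests in the catch hooks. Leave the smaller lid and the other things on the bench where they are.

Things in the scene. Friction and masses are not known exactly. Their poses are not given: they have to be found in the camera images.
- pot: open round steel pot fixed to the bench, 124 mm outside, 116 mm inside diameter, 90 mm high to the rim. Origin: centre of its underside; z up; the bail's hinge ears (109 mm high) are on its +y side, the two catch hooks on its -y side. With the lid home the lid's origin is 80 mm above the pot's origin
- catch (a point): midway between the pot's two upturned catch hooks, where the middle of the bail's bar rests when closed: 100 mm from the pot's axis on its -y side, 100.5 mm above the pot's origin. The hooks are 6 mm wide, 31 mm either side of this point along the pot's x, tops 103 mm high; between them is free space
- pot_rim (a point): centre of the pot's mouth, at rim height (90 mm above the pot's origin)
- bail (a joint): angle of the wire bail: 0 = closed, level over the lid, its bar in the catch hooks; grows as it opens; 1.57 = upright; up to 2.5 = leaning back away from the pot. The hinge is stiff: the bail stays where it is left. About 1.5 N at the bar moves it
- bail_hinge (a point): middle of the bail's hinge line, on the pot's +y side, 74 mm from the pot's axis and 100.5 mm above the pot's origin; the hinge line is parallel to the pot's x axis
- bail_bar (a point): middle of the bail's cross bar, the end that is swung. The bail is a U of 8 mm steel rod: two legs 80 mm apart (centres), straddling the lid's knob when closed, and this cross bar, 174 mm from the hinge line and parallel to it. Axes of the bail: x along the bar, -y from hinge to bar
- lid: round steel lid lying knob up: flange 136 mm across, 4 mm thick, its underside 10 mm above the origin; below it a spigot 109 mm across, 10 mm deep; on top a black cylindrical knob, 28 mm across, 14 to 46 mm above the origin. Origin: centre of the spigot's underside; z up. The larger of two lids: the one that fits the pot. About 0.3 kg
- lid_knob (a point): centre of the top of the larger lid's knob, 46 mm above the lid's origin
- small_lid: round steel lid lying knob up: flange 92 mm across, 4 mm thick, its underside 10 mm above the origin; below it a spigot 70 mm across, 10 mm deep; on top a black cylindrical knob, 28 mm across, 14 to 46 mm above the origin. Origin: centre of the spigot's underside; z up. The smaller of the two lids, belonging to another pot; to be left alone
- ink_tin: closed metal ink tin, 74 mm across, 85 mm high, standing; origin: centre of its underside; to be left alone
- zinc_plate: flat etching plate, 100 x 150 x 4 mm, lying on newspaper; origin: centre of its underside; to be left alone
- marker: fat marker pen, 140 mm long along its x, 19 mm thick, lying; origin: under its middle; to be left alone
Not all that is in view belongs to the job. Leave any pink or red look-alike of the lid alone.

How it is judged:
On the way, in this order (a step that is already met when the one before it is completed fails the run):
1. the larger lid sits fully home and level on the pot (z of lid in the frame of pot between 0.077 and 0.084 m and horizontal distance between lid and pot below 0.006 m and angle between lid's own z axis and vertical below 0.04 rad), for 0.2 s.
2. the bail is swung over the lid with its bar in the catch (value of joint bail below 0.05 rad), for 0.2 s.
At the end, for the whole second after the job is handed in: The larger lid is at rest on the pot: its origin 77 to 84 mm above the pot's, within 6 mm of the pot's axis, tilted less than 0.04 rad; and the bail's joint reads less than 0.05 rad (all of step 1 and value of joint bail below 0.05 rad and linear speed of lid below 0.02 m/s and angular speed of lid below 0.1 rad/s); the robot touches nothing.
It fails at once if the larger lid is dropped (falls free of the fingers faster than 0.6 m/s, about 18 mm of fall) (contact force between the fingers and lid below 0.05 N and linear speed of lid above 0.6 m/s).
It fails at once if the small lid is moved more than 30 mm (distance of small_lid from where it was at the start of the episode above 0.03 m).
It fails at once if the ink tin is moved more than 30 mm (distance of ink_tin from where it was at the start of the episode above 0.03 m).
It fails at once if the zinc plate is moved more than 30 mm (distance of zinc_plate from where it was at the start of the episode above 0.03 m).
It fails at once if the marker is moved more than 30 mm (distance of marker from where it was at the start of the episode above 0.03 m).
It also fails if it takes over 64 s, if anything falls off the work surface, if the arm or the gripper's body presses on something with over 40 N, if the wrist force passes 120 N, or if a joint passes its speed limit or range.

## Working session

There is one attempt and no reset: what is moved stays moved. The work goes in short steps, Python scripts to look and compute and a shell command to move; the robot and the scene stay as the last step left them, time stands still between calls to the robot, and variables do not carry over. Pictures are saved under pics/ and viewed, at most 10 in all, crops included, and the job is handed in when it is done.

```bash
mkdir -p pics
cat > h.py <<'E'
import numpy as np, cv2
from scipy.spatial.transform import Rotation as R
from plant import robot
def cam(n):
    p=robot.camera_params(n); f=200/np.tan(np.radians(p["fov_y"])/2)
    K=np.array([[f,0,p["cx"]],[0,f,p["cy"]],[0,0,1]]); return K,np.array(p["distortion"]),np.array(p["xyz"]),R.from_quat(p["orientation"]).as_matrix()
def ray(n,px):
    K,d,o,M=cam(n); u=cv2.undistortPoints(np.array([[px]],float),K,d)[0,0]
    return o,M@np.array([u[0],u[1],1])
def at_z(n,px,z):
    o,r=ray(n,px); return o+r*(z-o[2])/r[2]
def at_d(n,px,d):
    o,r=ray(n,px); return o+r*d
def cloud(n,D):
    K,d,o,M=cam(n); h,w=D.shape
    g=np.stack(np.meshgrid(np.arange(w),np.arange(h)),-1).reshape(-1,1,2).astype(float)
    u=cv2.undistortPoints(g,K,d)[:,0]; P=np.c_[u,np.ones(len(u))]*D.reshape(-1,1)
    return (P@M.T+o).reshape(h,w,3)
E
python3 - <<'E'
from h import *
np.set_printoptions(precision=3,suppress=True)
for n in("side","top"):
    im,D=robot.capture(n); cv2.imwrite(f"pics/{n}0.png",im[:,:,::-1]); np.save(f"{n}0.npy",cloud(n,D))
    C=np.load(f"{n}0.npy"); print(n,cam(n)[2])
    for q,z in(("pot_rim",.09),("catch",.1005),("bail_hinge",.1005),("bail_bar",None),("lid_knob",.046),("lid",0),("small_lid",0),("ink_tin",0),("zinc_plate",0),("marker",0)):
        for r in robot.pinpoint(q,n)[:3]:
            px=r["pixel"]; c=C[int(px[1]),int(px[0])]
            print(q,round(r["p"],2),np.round(px,1),"atz",at_z(n,px,z) if z is not None else "","depth",c)
s=robot.observe(); print(s["eef_pos"],s["orientation"],s["t"],R.from_quat(s["orientation"]).as_matrix())
E
```

```text
side [-0.004 -0.608  0.83 ]
pot_rim 0.94 [332.2 185.5] atz [0.553 0.095 0.09 ] depth [0.576 0.124 0.061]
catch 0.57 [347.2 206.8] atz [ 0.523 -0.016  0.101] depth [0.552 0.018 0.063]
catch 0.53 [308.  153.9] atz [0.579 0.264 0.101] depth [0.655 0.378 0.009]
bail_hinge 0.71 [323.8 174.4] atz [0.556 0.143 0.101] depth [0.633 0.25  0.   ]
bail_bar 0.66 [310.2 117.3] atz  depth [0.57  0.237 0.254]
lid_knob 0.92 [296.3 241.7] atz [ 0.357 -0.002  0.046] depth [0.372 0.024 0.016]
lid_knob 0.72 [311.8 332.5] atz [ 0.237 -0.251  0.046] depth [ 0.237 -0.248  0.044]
lid_knob 0.61 [385.  283.1] atz [ 0.463 -0.248  0.046] depth [ 0.462 -0.248  0.047]
lid 0.88 [298.2 255. ] atz [ 0.355 -0.012  0.   ] depth [ 0.346 -0.026  0.021]
lid 0.75 [314.3 335.9] atz [ 0.251 -0.241  0.   ] depth [ 0.237 -0.259  0.046]
small_lid 0.67 [432.8 267.5] atz [ 0.635 -0.266  0.   ] depth [ 0.615 -0.274  0.026]
ink_tin 0.78 [382.5 193.4] atz [0.735 0.049 0.   ] depth [0.707 0.026 0.032]
zinc_plate 0.8 [250.6 178.3] atz [0.41  0.376 0.   ] depth [0.408 0.377 0.002]
marker 0.58 [309.9 157.5] atz [0.652 0.36  0.   ] depth
[... 728 characters left out ...]
.467 -0.243  0.049]
lid 0.95 [431.4 242.7] atz [ 0.463 -0.245  0.   ] depth [ 0.458 -0.231  0.048]
lid 0.71 [341.5 272.7] atz [ 0.351 -0.019  0.   ] depth [ 0.351 -0.015  0.045]
lid 0.7 [424.5 327.8] atz [ 0.243 -0.249  0.   ] depth [ 0.248 -0.235  0.046]
small_lid 0.72 [443.2 186.9] atz [ 0.62  -0.263  0.   ] depth [ 0.611 -0.252  0.038]
ink_tin 0.74 [334.2 131.7] atz [0.733 0.054 0.   ] depth [0.699 0.054 0.088]
zinc_plate 0.58 [201.2 231.7] atz [0.401 0.364 0.   ] depth [0.402 0.363 0.006]
marker 0.73 [216.2 143.8] atz [0.648 0.374 0.   ] depth [0.649 0.374 0.004]
[0.191 0.673 0.214] [ 0.138  0.99  -0.    -0.   ] 1.1 [[-0.962  0.273 -0.   ]
 [ 0.273  0.962 -0.   ]
 [ 0.    -0.    -1.   ]]
```

View pics/top0.png

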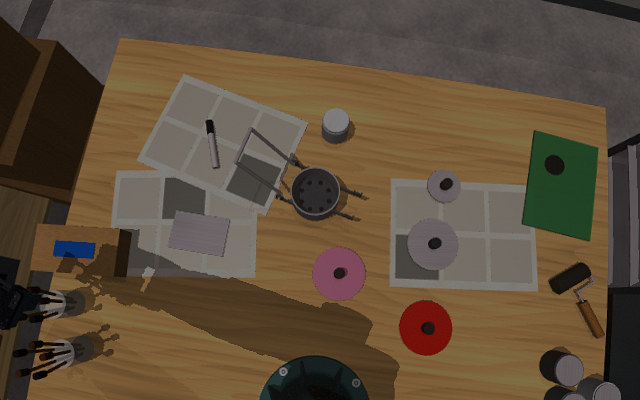

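View pics/side0.png

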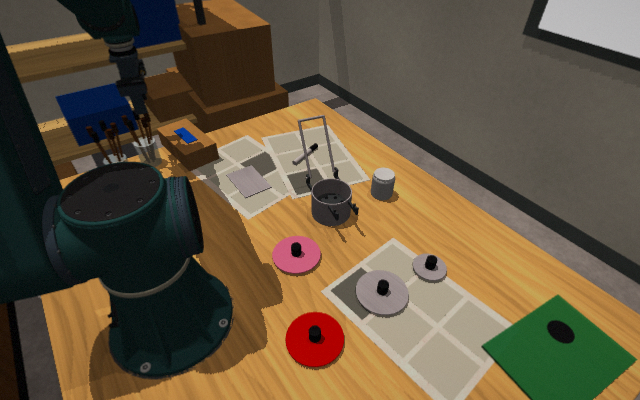

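The top view shows the grey large lid (432,244), the small lid (443,186), the pot (316,192) with hooks on the right and the bail leaning left (bar about 245,147), and pink and red decoys. The side view agrees: large lid (382,292), pot (332,200), bail bar (312,119). Next I'll refine these with the point clouds.

Run:
```python
from h import *
from scipy.optimize import least_squares
np.set_printoptions(precision=4,suppress=True)
def circ(P,r=None):
    f=(lambda p:np.hypot(P[:,0]-p[0],P[:,1]-p[1])-(r or p[2]))
    return least_squares(f,[*P[:,:2].mean(0),r or .05],loss="soft_l1",f_scale=.002).x
for n in("side","top"):
    C=np.load(f"{n}0.npy").reshape(-1,3)
    near=lambda c,r:C[np.hypot(C[:,0]-c[0],C[:,1]-c[1])<r]
    L=near((.463,-.247),.085); k=L[(L[:,2]>.04)]; fl=L[(L[:,2]>.008)&(L[:,2]<.022)]
    top=k[k[:,2]>np.median(k[:,2])-.003]
    print(n,"knobtop",len(top),top.mean(0),(top.max(0)+top.min(0))/2,np.ptp(top,axis=0),"flange",len(fl),fl.mean(0),(fl.max(0)+fl.min(0))/2,np.ptp(fl,axis=0))
    P=near((.548,.07),.075); rim=P[(P[:,2]>.084)&(P[:,2]<.096)]; print(" rim",len(rim),rim[:,2].mean(),circ(rim),circ(rim,.06))
    B=near((.56,.2),.16); b=B[(B[:,2]>.13)]; t=b[b[:,2]>b[:,2].max()-.02]; print(" bail",len(b),"top",t.mean(0),t.min(0),t.max(0))
    A=near((.548,.07),.16); A=A[(A[:,2]>.097)&(A[:,2]<.112)]; print(A[::max(1,len(A)//25)])
```

```text
side knobtop 79 [ 0.4582 -0.2463  0.0462] [ 0.459  -0.2464  0.0463] [0.0287 0.0252 0.0066] flange 1716 [ 0.4554 -0.2491  0.0141] [ 0.4585 -0.2445  0.015 ] [0.1363 0.1361 0.0132]
 rim 224 0.08822033672892368 [0.5358 0.0758 0.06  ] [0.5358 0.0758 0.06  ]
 bail 309 top [0.5712 0.2332 0.2489] [0.5284 0.2161 0.2356] [0.615  0.2476 0.2556]
[[ 0.5974  0.1449  0.1109]
 [ 0.5914  0.1422  0.1112]
 [ 0.6007  0.1387  0.1093]
 [ 0.5946  0.141   0.1066]
 [ 0.5998  0.1323  0.1097]
 [ 0.5927  0.1383  0.1051]
 [ 0.5983  0.1303  0.1077]
 [ 0.5933  0.1389  0.1005]
 [ 0.6006  0.1328  0.1011]
 [ 0.5186  0.1645  0.1094]
 [ 0.5141  0.1635  0.1081]
 [ 0.5058  0.1624  0.1085]
 [ 0.514   0.1579  0.1078]
 [ 0.5047  0.1552  0.1097]
 [ 0.519   0.1598  0.1003]
 [ 0.5034  0.1533  0.1077]
 [ 0.5155  0.1548  0.1012]
 [ 0.5023  0.1518  0.1052]
 [ 0.5072  0.1537  0.0978]
 [ 0.5443 -0.0203  0.1032]
 [ 0.545  -0.0245  0.0981]
 [ 0.5418 -0.0365  0.1051]
 [ 0.5461 -0.0366  0.0989]
 [ 0.5414 -0.0378  0.0985]
 [ 0.4835 -0.0059  0.0975]
 [ 0.4797 -0.0198  0.1027]
 [ 0.48   -0.0197  0.0986]
 [ 0.4783 -0.022   0.0974]]
top kno
[... 330 characters left out ...]
 0.602   0.1456  0.1084]
 [ 0.6052  0.1364  0.1029]
 [ 0.5997  0.1402  0.1101]
 [ 0.5973  0.1423  0.1084]
 [ 0.5977  0.1323  0.1119]
 [ 0.5945  0.1367  0.1117]
 [ 0.5919  0.1414  0.1094]
 [ 0.5961  0.1325  0.1005]
 [ 0.5878  0.1435  0.105 ]
 [ 0.5464 -0.0166  0.1012]
 [ 0.546  -0.0245  0.0971]
 [ 0.5144  0.156   0.1039]
 [ 0.5442 -0.0296  0.0973]
 [ 0.5103  0.1625  0.1063]
 [ 0.5405 -0.0226  0.0979]
 [ 0.5062  0.1689  0.1091]
 [ 0.5074  0.1592  0.1102]
 [ 0.5039  0.1686  0.1082]
 [ 0.5048  0.1587  0.111 ]
 [ 0.5038  0.167   0.0989]
 [ 0.5029  0.1559  0.1104]
 [ 0.5013  0.1587  0.1042]
 [ 0.4979  0.1603  0.1073]
 [ 0.4836 -0.0028  0.104 ]
 [ 0.4838 -0.0153  0.0996]
 [ 0.4788 -0.0204  0.1045]]
```

```bash
cat > go.py <<'E'
from h import *
import sys
s=robot.observe(); M=R.from_quat(s["orientation"]).as_matrix(); p=np.array(s["eef_pos"])
np.set_printoptions(precision=4,suppress=True)
print("t",round(s["t"],2),"pos",p,"yaw of tool y",round(float(np.degrees(np.arctan2(M[1,1],M[0,1]))),2),"z",M[:,2],"F",np.array(s["ft_force"]),"w",round(s["gripper_width"],3),"g",round(s["grip_force"],2))
for a in sys.argv[1:]:
    q=np.array(eval(a)); print(q,"units",M.T@(q-p)/.02); p=q
E
python3 - <<'E'
from h import *
C=np.r_[np.load("top0.npy").reshape(-1,3),np.load("side0.npy").reshape(-1,3)]
m=(C[:,0]>.2)&(C[:,0]<.7)&(C[:,1]>.4)&(C[:,1]<.8)&(C[:,2]>.03)
print(m.sum(),C[m].min(0),C[m].max(0),np.percentile(C[m],[5,50,95],axis=0))
E
python3 -m creep '{"translation":[[0,0,-1],[0,0,-1],[0,0,-1],[0,0,-1],[0,0,-1],[0,0,-1],[0,0,-1],[0,0,-1]],"delta_rot":[[0,0,-0.29],[0,0,0],[0,0,0],[0,0,0],[0,0,0],[0,0,0],[0,0,0],[0,0,0]]}' 1
python3 go.py "[.45,.4,.374]" "[.58,.05,.374]" "[.459,-.2445,.2]"
```

```text
7135 [0.20000228 0.5118448  0.03000849] [0.37001158 0.78226886 0.56377971] [[0.20671812 0.543756   0.0477673 ]
 [0.28496276 0.63542985 0.07121306]
 [0.3526638  0.75671278 0.46779754]]
t: 1.9
eef_pos: [0.1912, 0.6733, 0.3748]
orientation: [0.118, 0.993, 0.0, -0.0]
ft_force: [-0.0, -0.1, 0.4]
gripper_width: 0.999
grip_force: 0.0
t 1.9 pos [0.1912 0.6733 0.3748] yaw of tool y 76.46 z [-0.  0. -1.] F [-0.0352 -0.1183  0.3964] w 0.999 g 0.0
[0.45  0.4   0.374] units [-15.7768 -10.2559   0.0393]
[0.58  0.05  0.374] units [-10.4154 -15.4926  -0.0002]
[ 0.459  -0.2445  0.2   ] units [  2.4353 -15.732    8.7001]
```

```bash
Z='[0,0,0]'
python3 -m creep '{"translation":[[-0.986,-0.641,0],[-0.986,-0.641,0],[-0.986,-0.641,0],[-0.986,-0.641,0],[-0.986,-0.641,0],[-0.986,-0.641,0],[-0.986,-0.641,0],[-0.986,-0.641,0],[-0.986,-0.641,0],[-0.986,-0.641,0],[-0.986,-0.641,0],[-0.986,-0.641,0],[-0.986,-0.641,0],[-0.986,-0.641,0],[-0.986,-0.641,0],[-0.986,-0.641,0]],"delta_rot":[[0,0,0],[0,0,0],[0,0,0],[0,0,0],[0,0,0],[0,0,0],[0,0,0],[0,0,0],[0,0,0],[0,0,0],[0,0,0],[0,0,0],[0,0,0],[0,0,0],[0,0,0],[0,0,0]]}'
python3 -m creep '{"translation":[[-0.65,-0.968,0],[-0.65,-0.968,0],[-0.65,-0.968,0],[-0.65,-0.968,0],[-0.65,-0.968,0],[-0.65,-0.968,0],[-0.65,-0.968,0],[-0.65,-0.968,0],[-0.65,-0.968,0],[-0.65,-0.968,0],[-0.65,-0.968,0],[-0.65,-0.968,0],[-0.65,-0.968,0],[-0.65,-0.968,0],[-0.65,-0.968,0],[-0.65,-0.968,0]],"delta_rot":[[0,0,0],[0,0,0],[0,0,0],[0,0,0],[0,0,0],[0,0,0],[0,0,0],[0,0,0],[0,0,0],[0,0,0],[0,0,0],[0,0,0],[0,0,0],[0,0,0],[0,0,0],[0,0,0]]}'
python3 -m creep '{"translation":[[0.15,-0.983,0],[0.15,-0.983,0],[0.15,-0.983,0],[0.15,-0.983,0],[0.15,-0.983,0.2],[0.15,-0.983,0.5],[0.15,-0.983,0.8],[0.15,-0.983,0.8],[0.15,-0.983,0.8],[0.15,-0.983,0.8],[0.15,-0.983,0.8],[0.15,-0.983,0.8],[0.15,-0.983,0.8],[0.15,-0.983,0.8],[0.15,-0.983,0.8],[0.15,-0.983,0.8]],"delta_rot":[[0,0,0],[0,0,0],[0,0,0],[0,0,0],[0,0,0],[0,0,0],[0,0,0],[0,0,0],[0,0,0],[0,0,0],[0,0,0],[0,0,0],[0,0,0],[0,0,0],[0,0,0],[0,0,0]]}'
python3 go.py "[.459,-.2445,.12]" "[.459,-.2445,.02]"
```

```text
t: 3.5
eef_pos: [0.4506, 0.3983, 0.3731]
orientation: [0.118, 0.993, -0.0, -0.0]
ft_force: [-0.3, 0.1, -0.0]
gripper_width: 1.0
grip_force: 0.0
t: 5.1
eef_pos: [0.5793, 0.0485, 0.3731]
orientation: [0.118, 0.993, -0.0, -0.0]
ft_force: [0.5, 0.2, -0.2]
gripper_width: 1.0
grip_force: 0.0
t: 6.7
eef_pos: [0.4579, -0.2452, 0.1987]
orientation: [0.118, 0.993, 0.0, -0.0]
ft_force: [0.4, -0.3, 0.1]
gripper_width: 0.995
grip_force: 0.0
t 6.7 pos [ 0.4579 -0.2452  0.1987] yaw of tool y 76.45 z [-0.0006  0.0002 -1.    ] F [ 0.4418 -0.3116  0.1213] w 0.995 g 0.0
[ 0.459  -0.2445  0.12  ] units [-0.0465  0.0458  3.9368]
[ 0.459  -0.2445  0.02  ] units [-0.0032 -0.0004  5.    ]
```

```bash
python3 -m creep '{"translation":[[-0.05,0.05,1],[0,0,1],[0,0,1],[0,0,1],[0,0,1],[0,0,1],[0,0,1],[0,0,1],[0,0,0.5],[0,0,0.4],[0,0,0],[0,0,0]],"delta_rot":[[0,0,0],[0,0,0],[0,0,0],[0,0,0],[0,0,0],[0,0,0],[0,0,0],[0,0,0],[0,0,0],[0,0,0],[0,0,0],[0,0,0]]}'
python3 go.py
```

```text
t: 7.9
eef_pos: [0.4608, -0.2438, 0.0224]
orientation: [0.118, 0.993, -0.0, 0.0]
ft_force: [0.2, 0.5, 0.5]
gripper_width: 0.997
grip_force: 0.0
t 7.9 pos [ 0.4608 -0.2438  0.0224] yaw of tool y 76.46 z [ 0.0004 -0.0003 -1.    ] F [0.1706 0.5213 0.4854] w 0.997 g 0.0
```

```bash
python3 -m creep '{"translation":[[0,0,0],[0,0,0],[0,0,0],[0,0,0],[0,0,0],[0,0,0],[0,0,0],[0,0,0],[0,0,0],[0,0,0]],"delta_rot":[[0,0,0],[0,0,0],[0,0,0],[0,0,0],[0,0,0],[0,0,0],[0,0,0],[0,0,0],[0,0,0],[0,0,0]]}' -1
python3 go.py
```

```text
t: 8.9
eef_pos: [0.4606, -0.2436, 0.0219]
orientation: [0.118, 0.993, -0.0, 0.0]
ft_force: [0.3, 0.2, -0.5]
gripper_width: 0.296
grip_force: 30.0
t 8.9 pos [ 0.4606 -0.2436  0.0219] yaw of tool y 76.46 z [ 0. -0. -1.] F [ 0.3233  0.1677 -0.5093] w 0.296 g 30.0
```

```bash
python3 -m creep '{"translation":[[0,0,-0.3],[0,0,-0.6],[0,0,-1],[0,0,-1],[0,0,-1],[0,0,-1],[0,0,-1],[0,0,-1],[0,0,-1],[0,0,-0.5],[0,0,0],[0,0,0]],"delta_rot":[[0,0,0],[0,0,0],[0,0,0],[0,0,0],[0,0,0],[0,0,0],[0,0,0],[0,0,0],[0,0,0],[0,0,0],[0,0,0],[0,0,0]]}'
python3 go.py "[.5365,.0770,.19]"
cat > lidfit.py <<'E'
from h import *
from scipy.optimize import least_squares
import sys
np.set_printoptions(precision=4,suppress=True)
e=np.array(robot.observe()["eef_pos"]); zt=e[2]-float(sys.argv[1])  # expected flange top z
for n in("side","top"):
    im,D=robot.capture(n); cv2.imwrite(f"pics/{n}{sys.argv[2]}.png",im[:,:,::-1]); C=cloud(n,D).reshape(-1,3)
    m=(np.hypot(C[:,0]-e[0],C[:,1]-e[1])<.085)&(abs(C[:,2]-zt)<.012); P=C[m]
    A=np.c_[P[:,:2]-e[:2],np.ones(len(P))]; w=np.ones(len(P),bool)
    for _ in range(5):
        c=np.linalg.lstsq(A[w],P[w,2],rcond=None)[0]; w=abs(A@c-P[:,2])<.004
    P=P[w]; a=np.arctan2(P[:,1]-e[1],P[:,0]-e[0]); r=np.hypot(P[:,0]-e[0],P[:,1]-e[1])
    b=np.digitize(a,np.linspace(-np.pi,np.pi,73)); E=np.array([P[b==i][np.argsort(r[b==i])[-1]] for i in set(b) if (b==i).sum()>3 and r[b==i].max()>.055])
    s=least_squares(lambda p:np.hypot(E[:,0]-p[0],E[:,1]-p[1])-.068,e[:2],loss="soft_l1",f_scale=.001).x
    print(n,len(P),len(E),"centre",s,"off",s-e[:2],"plane z,slopes",c[2],c[:2],"exp",zt)
E
python3 lidfit.py 0.008 1
```

```text
t: 10.1
eef_pos: [0.4603, -0.2434, 0.1896]
orientation: [0.118, 0.993, 0.0, -0.0]
ft_force: [0.1, 0.6, -4.3]
gripper_width: 0.301
grip_force: 30.0
t 10.1 pos [ 0.4603 -0.2434  0.1896] yaw of tool y 76.46 z [-0.0003  0.0002 -1.    ] F [ 0.0574  0.5835 -4.2804] w 0.301 g 30.0
[0.5365 0.077  0.19  ] units [ 0.0457 16.467  -0.0202]
side 1418 51 centre [ 0.4586 -0.2449] off [-0.0017 -0.0015] plane z,slopes 0.18165078526107054 [0.0024 0.0001] exp 0.18156803470019608
top 735 23 centre [ 0.4586 -0.2433] off [-0.0017  0.0001] plane z,slopes 0.18216671921148256 [0.0035 0.0074] exp 0.18156803470019608
```

```bash
python3 -m creep '{"translation":[[0,0.4,0],[0,0.8,0],[0,1,0],[0,1,0],[0,1,0],[0,1,0],[0,1,0],[0,1,0],[0,1,0],[0,1,0],[0,1,0],[0,1,0],[0,1,0],[0,1,0],[0,1,0],[0,1,0],[0,0.9,0],[0,0.4,0],[0,0,0],[0,0,0]],"delta_rot":[[0,0,0],[0,0,0],[0,0,0],[0,0,0],[0,0,0],[0,0,0],[0,0,0],[0,0,0],[0,0,0],[0,0,0],[0,0,0],[0,0,0],[0,0,0],[0,0,0],[0,0,0],[0,0,0],[0,0,0],[0,0,0],[0,0,0],[0,0,0]]}'
python3 go.py "[.5372,.0774,.122]"; python3 lidfit.py 0.008 2
```

```text
t: 12.2
eef_pos: [0.5375, 0.0772, 0.1897]
orientation: [0.118, 0.993, -0.0, -0.0]
ft_force: [0.3, -0.2, -2.6]
gripper_width: 0.299
grip_force: 30.0
t 12.2 pos [0.5375 0.0772 0.1897] yaw of tool y 76.49 z [-0.0005 -0.0002 -1.    ] F [ 0.3151 -0.1823 -2.5571] w 0.299 g 30.0
[0.5372 0.0774 0.122 ] units [0.0136 0.0065 3.3857]
side 838 58 centre [0.5354 0.0759] off [-0.002  -0.0013] plane z,slopes 0.1817828268972244 [-0.0006  0.0003] exp 0.1817131300836007Traceback (most recent call last):
  File "lidfit.py", line 14, in <module>
    s=least_squares(lambda p:np.hypot(E[:,0]-p[0],E[:,1]-p[1])-.068,e[:2],loss="soft_l1",f_scale=.001).x
      ~~~~~~~~~~~~~^^^^^^^^^^^^^^^^^^^^^^^^^^^^^^^^^^^^^^^^^^^^^^^^^^^^^^^^^^^^^^^^^^^^^^^^^^^^^^^^^^^
    return func(*args, **kwargs)
    vector_fun = VectorFunction(
        fun_wrapped,
    ...<6 lines>...
        workers=workers
    )
    self._update_fun()
    ~~~~~~~~~~~~~~~~^^
    self.f = self.fun_wrapped(xp_copy(self.x))
             ~~~~~~~~~~~~~~~~^^^^^^^^^^^^^^^^^
    return np.atleast_1d(self.fun(x))
                         ~~~~~~~~^^^
    return self.f(x, *self.args, **self.kwargs)
           ~~~~~~^^^^^^^^^^^^^^^^^^^^^^^^^^^^^^
  File "lidfit.py", line 14, in <lambda>
    s=least_squares(lambda p:np.hypot(E[:,0]-p[0],E[:,1]-p[1])-.068,e[:2],loss="soft_l1",f_scale=.001).x
                                      ~^^^^^
IndexError: too many indices for array: array is 1-dimensional, but 2 were indexed
```

```bash
python3 -m creep '{"translation":[[0,0,0.5],[0,0,0.9],[0,0,0.9],[0,0,0.7],[0,0,0.4],[0,0,0.2],[0,0,0.1],[0,0,0.1],[0,0,0]],"delta_rot":[[0,0,0],[0,0,0],[0,0,0],[0,0,0],[0,0,0],[0,0,0],[0,0,0],[0,0,0],[0,0,0]]}'
python3 -m creep '{"translation":[[0,0,0.1],[0,0,0.1],[0,0,0.1],[0,0,0.1],[0,0,0.1],[0,0,0]],"delta_rot":[[0,0,0],[0,0,0],[0,0,0],[0,0,0],[0,0,0],[0,0,0]]}'
python3 go.py "[.5372,.0774,.102]"
```

```text
t: 13.2
eef_pos: [0.5381, 0.0772, 0.1142]
orientation: [0.118, 0.993, 0.0, 0.0]
ft_force: [-0.7, -0.9, -2.3]
gripper_width: 0.297
grip_force: 30.0
t: 13.8
eef_pos: [0.5377, 0.0772, 0.1036]
orientation: [0.118, 0.993, -0.0, -0.0]
ft_force: [0.3, -0.2, -2.8]
gripper_width: 0.298
grip_force: 30.0
t 13.8 pos [0.5377 0.0772 0.1036] yaw of tool y 76.46 z [-0.0005 -0.0001 -1.    ] F [ 0.3186 -0.2202 -2.8105] w 0.298 g 30.0
[0.5372 0.0774 0.102 ] units [0.0274 0.0032 0.0809]
```

```bash
python3 -m creep '{"translation":[[0,0,0.04],[0,0,0.04],[0,0,0.04],[0,0,0]],"delta_rot":[[0,0,0],[0,0,0],[0,0,0],[0,0,0]]}'
python3 go.py
```

```text
t: 14.2
eef_pos: [0.538, 0.0772, 0.1019]
orientation: [0.118, 0.993, -0.0, -0.0]
ft_force: [-3.8, -0.5, 5.0]
gripper_width: 0.301
grip_force: 30.0
t 14.2 pos [0.538  0.0772 0.1019] yaw of tool y 76.46 z [-0. -0. -1.] F [-3.7716 -0.462   4.98  ] w 0.301 g 30.0
```

```bash
python3 -m creep '{"translation":[[0,0,0],[0,0,0],[0,0,0],[0,0,0],[0,0,0],[0,0,0]],"delta_rot":[[0,0,0],[0,0,0],[0,0,0],[0,0,0],[0,0,0],[0,0,0]]}' 0.3
python3 -m creep '{"translation":[[0,0,-0.5],[0,0,-1],[0,0,-1],[0,0,-1],[0,0,-1],[0,0,-1],[0,0,-1],[0,0,-1],[0,0,-1],[0,0,-1],[0,0,-1],[0,0,0]],"delta_rot":[[0,0,0],[0,0,0],[0,0,0],[0,0,0],[0,0,0],[0,0,0],[0,0,0],[0,0,0],[0,0,0],[0,0,0],[0,0,0],[0,0,0]]}'
python3 go.py
python3 - <<'E'
from h import *
from scipy.optimize import least_squares
np.set_printoptions(precision=4,suppress=True)
for n in("side","top"):
    im,D=robot.capture(n); cv2.imwrite(f"pics/{n}3.png",im[:,:,::-1]); C=cloud(n,D).reshape(-1,3)
    m=(np.hypot(C[:,0]-.5355,C[:,1]-.0766)<.075)
    P=C[m&(abs(C[:,2]-.094)<.01)]
    c=np.linalg.lstsq(np.c_[P[:,:2]-[.5355,.0766],np.ones(len(P))],P[:,2],rcond=None)[0]
    k=C[m&(C[:,2]>.119)&(C[:,2]<.135)&(np.hypot(C[:,0]-.5355,C[:,1]-.0766)<.03)]
    print(n,"flange",len(P),c,"ext",(P.max(0)+P.min(0))/2,np.ptp(P,axis=0),"knob",len(k),k.mean(0) if len(k) else 0)
    m=(np.hypot(C[:,0]-.57,C[:,1]-.235)<.06)&(C[:,2]>.2)&(C[:,2]<.27); t=C[m]
    if len(t): t=t[t[:,2]>t[:,2].max()-.015]; print(" bar",len(t),t.mean(0),t.min(0),t.max(0))
E
```

```text
t: 14.8
eef_pos: [0.5379, 0.0772, 0.1015]
orientation: [0.118, 0.993, 0.0, 0.0]
ft_force: [-0.5, -0.2, -0.5]
gripper_width: 0.648
grip_force: 0.0
t: 16.0
eef_pos: [0.539, 0.0773, 0.3148]
orientation: [0.118, 0.993, 0.0, 0.002]
ft_force: [0.0, -0.4, -0.3]
gripper_width: 0.651
grip_force: 0.0
t 16.0 pos [0.539  0.0773 0.3148] yaw of tool y 76.46 z [ 0.0045  0.0004 -1.    ] F [ 0.0353 -0.3995 -0.3053] w 0.651 g 0.0
side flange 968 [0.0012 0.004  0.0941] ext [0.5356 0.0731 0.0939] [0.1357 0.14   0.0196] knob 57 [0.5345 0.0733 0.1254]
 bar 80 [0.5656 0.235  0.2507] [0.5274 0.2186 0.2409] [0.6081 0.2472 0.2553]Traceback (most recent call last):
  File "<stdin>", line 10, in <module>
    return umr_maximum(a, axis, None, out, keepdims, initial, where)
ValueError: zero-size array to reduction operation maximum which has no identity
```

View pics/side3.png

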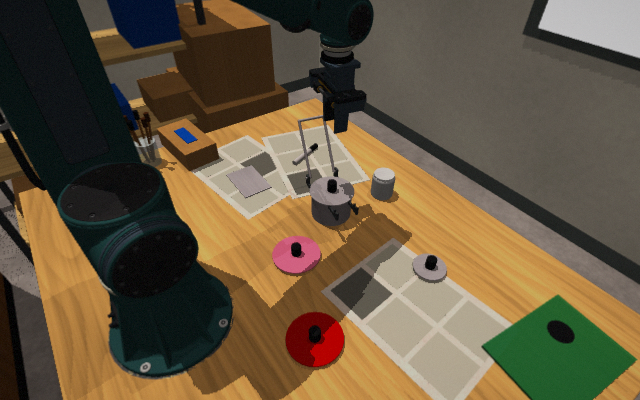

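The lid is home and level: flange top at 0.094 m in the side view (332,190), with the bail still leaning back behind it. Next is the bar.

```bash
python3 -m creep '{"translation":[[0,0.5,0],[0,1,0],[0,1,0],[0,1,0],[0,1,0],[0,1,0],[0,1,0],[0,1,0],[0,0.62,0],[0,0,0],[0,0,0]],"delta_rot":[[0,0,0],[0,0,0],[0,0,0],[0,0,0],[0,0,0],[0,0,0],[0,0,0],[0,0,0],[0,0,0],[0,0,0],[0,0,0]]}' 0.2
python3 go.py "[.573,.2355,.31]" "[.573,.2355,.2305]"
```

```text
t: 17.2
eef_pos: [0.5758, 0.235, 0.3114]
orientation: [0.118, 0.993, -0.0, -0.0]
ft_force: [0.7, 0.2, 0.5]
gripper_width: 0.603
grip_force: 0.0
t 17.2 pos [0.5758 0.235  0.3114] yaw of tool y 76.49 z [-0.0003 -0.0003 -1.    ] F [0.7267 0.1934 0.5104] w 0.603 g 0.0
[0.573  0.2355 0.31  ] units [ 0.1416 -0.0106  0.068 ]
[0.573  0.2355 0.2305] units [-0.0009  0.0014  3.975 ]
```

```bash
python3 -m creep '{"translation":[[0.14,0,0.5],[0,0,0.9],[0,0,1],[0,0,0.9],[0,0,0.5],[0,0,0.24],[0,0,0],[0,0,0]],"delta_rot":[[0,0,0],[0,0,0],[0,0,0],[0,0,0],[0,0,0],[0,0,0],[0,0,0],[0,0,0]]}'
python3 go.py
python3 - <<'E'
from h import *
im,D=robot.capture("side"); im2,_=robot.capture("top")
a=cv2.resize(im[60:220,240:440],None,fx=2,fy=2); b=cv2.resize(im2[80:240,180:380],None,fx=2,fy=2)
cv2.imwrite("pics/cage.png",np.hstack([a,b])[:,:,::-1])
E
```

```text
t: 18.0
eef_pos: [0.5735, 0.2358, 0.2314]
orientation: [0.118, 0.993, 0.0, 0.0]
ft_force: [-0.6, 0.4, -0.1]
gripper_width: 0.6
grip_force: 0.0
t 18.0 pos [0.5735 0.2358 0.2314] yaw of tool y 76.45 z [ 0.0009  0.0003 -1.    ] F [-0.6177  0.4133 -0.0926] w 0.6 g 0.0
```

View pics/cage.png

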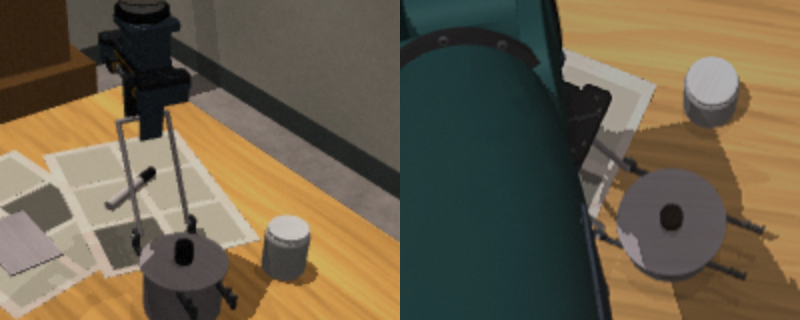

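The left crop (side view) shows the fingers straddling the bar at about (145,118). I'll close on it.

```bash
python3 -m creep '{"translation":[[0,0,0],[0,0,0],[0,0,0],[0,0,0],[0,0,0],[0,0,0],[0,0,0],[0,0,0]],"delta_rot":[[0,0,0],[0,0,0],[0,0,0],[0,0,0],[0,0,0],[0,0,0],[0,0,0],[0,0,0]]}' -1
python3 go.py
python3 - <<'E'
from h import *
r=.174; c=np.array([.5528,.1485,.1005]); d=np.array([.2334,.972,0])
e=np.array(robot.observe()["eef_pos"]); u=(e-c)@d; print("u",u,"bar angle",np.arccos(-u/r),"bar z",c[2]+np.sqrt(r*r-u*u),"grasp z",e[2]+.019)
th=np.arccos(-u/r); N=24; p=None
for i in range(N+1):
    t=th*(1-i/N); q=(-r*np.cos(t),r*np.sin(t))
    if p: print(i,"%.3f  ty %.3f tz %.3f"%(t,(q[0]-p[0])/.02,-(q[1]-p[1])/.02))
    p=q
E
```

```text
t: 18.9
eef_pos: [0.5733, 0.236, 0.2309]
orientation: [0.118, 0.993, 0.0, 0.0]
ft_force: [-0.1, 2.9, 1.8]
gripper_width: 0.081
grip_force: 30.0
t 18.9 pos [0.5733 0.236  0.2309] yaw of tool y 76.47 z [ 0.0004  0.0004 -1.    ] F [-0.0775  2.9398  1.7883] w 0.081 g 30.0
u 0.08981074078962423 bar angle 2.1131504098880827 bar z 0.2495303017470572 grasp z 0.24989418209586356
1 2.025  ty -0.673 tz -0.366
2 1.937  ty -0.702 tz -0.305
3 1.849  ty -0.726 tz -0.243
4 1.761  ty -0.745 tz -0.178
5 1.673  ty -0.758 tz -0.112
6 1.585  ty -0.764 tz -0.044
7 1.497  ty -0.765 tz 0.023
8 1.409  ty -0.760 tz 0.090
9 1.321  ty -0.750 tz 0.157
10 1.233  ty -0.733 tz 0.222
11 1.145  ty -0.711 tz 0.286
12 1.057  ty -0.683 tz 0.347
13 0.969  ty -0.650 tz 0.406
14 0.880  ty -0.611 tz 0.461
15 0.792  ty -0.568 tz 0.513
16 0.704  ty -0.521 tz 0.561
17 0.616  ty -0.470 tz 0.605
18 0.528  ty -0.415 tz 0.644
19 0.440  ty -0.357 tz 0.678
20 0.352  ty -0.296 tz 0.706
21 0.264  ty -0.232 tz 0.730
22 0.176  ty -0.167 tz 0.747
23 0.088  ty -0.101 tz 0.759
24 0.000  ty -0.034 tz 0.765
```

```bash
python3 -m creep '{"translation":[[0,-0.673,-0.366],[0,-0.702,-0.305],[0,-0.726,-0.243],[0,-0.745,-0.178],[0,-0.758,-0.112],[0,-0.764,-0.044],[0,0,0]],"delta_rot":[[0,0,0],[0,0,0],[0,0,0],[0,0,0],[0,0,0],[0,0,0],[0,0,0]]}'
python3 go.py "[.5528,.1485,.2555]"
python3 -m creep '{"translation":[[0,-0.765,0.023],[0,-0.760,0.090],[0,-0.750,0.157],[0,-0.733,0.222],[0,-0.711,0.286],[0,-0.683,0.347],[0,0,0]],"delta_rot":[[0,0,0],[0,0,0],[0,0,0],[0,0,0],[0,0,0],[0,0,0],[0,0,0]]}'
python3 go.py
```

```text
t: 19.6
eef_pos: [0.5529, 0.1485, 0.2563]
orientation: [0.119, 0.993, -0.0, 0.001]
ft_force: [5.9, -1.9, -1.0]
gripper_width: 0.083
grip_force: 29.9
t 19.6 pos [0.5529 0.1485 0.2563] yaw of tool y 76.38 z [ 0.0018 -0.0006 -1.    ] F [ 5.8662 -1.9145 -1.0014] w 0.083 g 29.95
[0.5528 0.1485 0.2555] units [ 0.0046 -0.001   0.0398]
t: 20.3
eef_pos: [0.533, 0.0632, 0.2333]
orientation: [0.119, 0.993, 0.0, 0.002]
ft_force: [13.8, 0.2, -6.8]
gripper_width: 0.076
grip_force: 29.9
t 20.3 pos [0.533  0.0632 0.2333] yaw of tool y 76.38 z [ 0.0036 -0.0004 -1.    ] F [13.8252  0.2062 -6.8049] w 0.076 g 29.92
```

```bash
python3 -m creep '{"translation":[[0,0,0],[0,0,0],[0,0,0],[0,0,0]],"delta_rot":[[0,0,0],[0,0,0],[0,0,0],[0,0,0]]}' -0.6
python3 go.py "[.5355,.0632,.231]"
python3 -m creep '{"translation":[[-0.05,0,0.1],[0,0,0],[0,0,0],[0,0,0],[0,0,0],[0,0,0]],"delta_rot":[[0,0,0],[0,0,0],[0,0,0],[0,0,0],[0,0,0],[0,0,0]]}' -1
python3 go.py
```

```text
t: 20.7
eef_pos: [0.5318, 0.0651, 0.2332]
orientation: [0.118, 0.993, -0.0, -0.0]
ft_force: [-0.2, 0.2, -1.8]
gripper_width: 0.203
grip_force: 0.0
t 20.7 pos [0.5318 0.0651 0.2332] yaw of tool y 76.46 z [-0.0004 -0.0001 -1.    ] F [-0.1599  0.2361 -1.7785] w 0.203 g 0.0
[0.5355 0.0632 0.231 ] units [-0.2035 -0.0493  0.1084]
t: 21.3
eef_pos: [0.533, 0.065, 0.2311]
orientation: [0.118, 0.993, 0.0, -0.0]
ft_force: [0.6, -0.3, -3.9]
gripper_width: 0.078
grip_force: 30.0
t 21.3 pos [0.533  0.065  0.2311] yaw of tool y 76.47 z [-0.0001  0.     -1.    ] F [ 0.6397 -0.3122 -3.9004] w 0.078 g 30.0
```

```bash
python3 -m creep '{"translation":[[-0.01,-0.650,0.406],[-0.01,-0.611,0.461],[-0.01,-0.568,0.513],[-0.01,-0.521,0.561],[-0.01,-0.470,0.605],[-0.01,-0.415,0.644],[0,0,0]],"delta_rot":[[0,0,0],[0,0,0],[0,0,0],[0,0,0],[0,0,0],[0,0,0],[0,0,0]]}'
python3 go.py
python3 -m creep '{"translation":[[0,-0.357,0.678],[0,-0.296,0.706],[0,-0.232,0.730],[0,0,0]],"delta_rot":[[0,0,0],[0,0,0],[0,0,0],[0,0,0]]}'
python3 go.py "[.5122,-.0206,.0815]"
```

```text
t: 22.0
eef_pos: [0.5183, 0.0015, 0.1654]
orientation: [0.119, 0.993, 0.001, -0.001]
ft_force: [2.9, 11.6, -7.7]
gripper_width: 0.08
grip_force: 30.0
t 22.0 pos [0.5183 0.0015 0.1654] yaw of tool y 76.38 z [-0.0012  0.0015 -1.    ] F [ 2.9466 11.5505 -7.6833] w 0.08 g 30.0
t: 22.4
eef_pos: [0.5147, -0.0144, 0.1232]
orientation: [0.119, 0.993, 0.002, -0.0]
ft_force: [5.1, 25.4, -8.0]
gripper_width: 0.08
grip_force: 30.0
t 22.4 pos [ 0.5147 -0.0144  0.1232] yaw of tool y 76.35 z [-0.0001  0.003  -1.    ] F [ 5.1123 25.4306 -7.9999] w 0.08 g 30.0
[ 0.5122 -0.0206  0.0815] units [ 0.0466 -0.3347  2.086 ]
```

```bash
python3 -m creep '{"translation":[[0,0,0],[0,0,0],[0,0,0],[0,0,0]],"delta_rot":[[0,0,0],[0,0,0],[0,0,0],[0,0,0]]}' -0.6
python3 go.py
python3 -m creep '{"translation":[[0,0.1,0],[0,0,0],[0,0,0],[0,0,0],[0,0,0],[0,0,0]],"delta_rot":[[0,0,0],[0,0,0],[0,0,0],[0,0,0],[0,0,0],[0,0,0]]}' -1
python3 go.py "[.5122,-.0206,.0815]"
```

```text
t: 22.8
eef_pos: [0.515, -0.0157, 0.1252]
orientation: [0.118, 0.993, -0.0, 0.0]
ft_force: [-0.1, -0.0, 0.1]
gripper_width: 0.198
grip_force: 0.0
t 22.8 pos [ 0.515  -0.0157  0.1252] yaw of tool y 76.44 z [ 0.0003 -0.0002 -1.    ] F [-0.0689 -0.047   0.1073] w 0.198 g 0.0
t: 23.4
eef_pos: [0.5154, -0.0141, 0.1252]
orientation: [0.117, 0.993, -0.001, -0.0]
ft_force: [-1.5, -8.8, 2.3]
gripper_width: 0.078
grip_force: 30.0
t 23.4 pos [ 0.5154 -0.0141  0.1252] yaw of tool y 76.51 z [-0.0002 -0.0013 -1.    ] F [-1.4587 -8.8417  2.2766] w 0.078 g 30.0
[ 0.5122 -0.0206  0.0815] units [ 0.0784 -0.3507  2.187 ]
```

```bash
python3 -m creep '{"translation":[[0,-0.16,0.6],[0,-0.1,0.6],[0,-0.04,0.5],[0,-0.02,0.3],[0,0,0]],"delta_rot":[[0,0,0],[0,0,0],[0,0,0],[0,0,0],[0,0,0]]}'
python3 go.py "[.5122,-.0206,.0815]"
```

```text
t: 23.9
eef_pos: [0.5146, -0.0189, 0.0851]
orientation: [0.118, 0.993, 0.001, 0.0]
ft_force: [0.6, 12.7, 4.8]
gripper_width: 0.079
grip_force: 30.0
t 23.9 pos [ 0.5146 -0.0189  0.0851] yaw of tool y 76.44 z [ 0.0007  0.0012 -1.    ] F [ 0.5935 12.7333  4.7768] w 0.079 g 30.01
[ 0.5122 -0.0206  0.0815] units [ 0.098  -0.1129  0.1799]
```

```bash
python3 -m creep '{"translation":[[0,0.05,0.1],[0,0.05,0.1],[0,0,0.1],[0,0,0]],"delta_rot":[[0,0,0],[0,0,0],[0,0,0],[0,0,0]]}'
python3 go.py
```

```text
t: 24.3
eef_pos: [0.5162, -0.0189, 0.0811]
orientation: [0.117, 0.993, -0.001, 0.001]
ft_force: [-10.1, -14.4, 38.7]
gripper_width: 0.077
grip_force: 30.0
t 24.3 pos [ 0.5162 -0.0189  0.0811] yaw of tool y 76.53 z [ 0.0028 -0.002  -1.    ] F [-10.0819 -14.3763  38.7086] w 0.077 g 30.01
```

```bash
python3 -m creep '{"translation":[[0,0,-0.05],[0,0,0],[0,0,0],[0,0,0],[0,0,0]],"delta_rot":[[0,0,0],[0,0,0],[0,0,0],[0,0,0],[0,0,0]]}' -0.6
python3 go.py
python3 -m creep '{"translation":[[0,0,-0.2],[0,0,-0.5],[0,0,-1],[0,0,-1],[0,0,-1],[0,0,-1],[0,0,-1],[0,0,-1],[0,0,-1],[0,0,-1],[0,0,-1],[0,0,0],[0,0,0]],"delta_rot":[[0,0,0],[0,0,0],[0,0,0],[0,0,0],[0,0,0],[0,0,0],[0,0,0],[0,0,0],[0,0,0],[0,0,0],[0,0,0],[0,0,0],[0,0,0]]}'
python3 go.py
python3 - <<'E'
from h import *
np.set_printoptions(precision=4,suppress=True)
ims=[]
for n in("side","top"):
    im,D=robot.capture(n); C=cloud(n,D).reshape(-1,3); c=np.array([.5355,.0766]); d=np.array([.2334,.972]); x=np.array([.972,-.2334])
    L=(C[:,:2]-c)@np.c_[x,d]
    P=C[(np.hypot(*L.T)<.066)&(np.hypot(*L.T)>.02)&(abs(C[:,2]-.092)<.006)&(abs(abs(L[:,0])-.04)>.008)]
    print(n,"flange",len(P),np.linalg.lstsq(np.c_[P[:,:2]-c,np.ones(len(P))],P[:,2],rcond=None)[0])
    b=(abs(L[:,1]+.1)<.008)&(abs(L[:,0])<.022)&(C[:,2]>.07)&(C[:,2]<.16); print(" bar",b.sum(),C[b,2].max() if b.any() else 0,np.median(C[b,2]) if b.any() else 0,L[b].mean(0) if b.any() else 0)
    y0,x0=(100,240) if n=="side" else (110,240)
    ims.append(cv2.resize(im[y0:y0+150,x0:x0+160],None,fx=2.5,fy=2.5))
cv2.imwrite("pics/end.png",np.hstack(ims)[:,:,::-1])
E
```

```text
t: 24.8
eef_pos: [0.5142, -0.0177, 0.0798]
orientation: [0.118, 0.993, 0.0, -0.0]
ft_force: [0.8, -0.2, -0.5]
gripper_width: 0.198
grip_force: 0.0
t 24.8 pos [ 0.5142 -0.0177  0.0798] yaw of tool y 76.46 z [-0.0005  0.0001 -1.    ] F [ 0.7777 -0.1634 -0.5282] w 0.198 g 0.0
t: 26.1
eef_pos: [0.5143, -0.0177, 0.2744]
orientation: [0.118, 0.993, 0.0, 0.0]
ft_force: [0.5, -0.2, 0.0]
gripper_width: 0.201
grip_force: 0.0
t 26.1 pos [ 0.5143 -0.0177  0.2744] yaw of tool y 76.46 z [ 0.0009 -0.0001 -1.    ] F [ 0.5363 -0.241   0.0072] w 0.201 g 0.0
side flange 570 [0.0042 0.0038 0.094 ]
 bar 41 0.10686672178873058 0.10291199627263936 [-0.0001 -0.101 ]
top flange 753 [0.0016 0.0023 0.0946]
 bar 0 0 0 0
```

View pics/end.png

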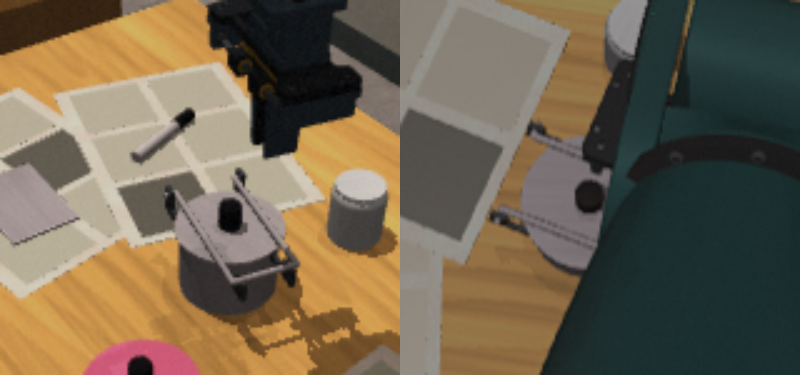

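The picture shows the lid level on the pot and the bail closed, with its bar in the hooks at about (262,275) in the left crop. The bar measures about 0.103 m at its top surface, against 0.1045 m expected. The gripper is clear, so I'm handing in.

```bash
python3 -c "
from plant import robot
print(robot.job_done())"
```

```text
the job is handed in; nothing more can be done
None
```

The larger lid sits level and fully home on the pot and the bail is swung over with its bar in the catch hooks; I handed the job in at about 26 s of the 64 s allowed, and no verdict came back.

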